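# Change over the sieve shaker

### The arm

A 6-joint arm with a two-finger parallel gripper is mounted at the origin on the work surface. World frame = base frame: x ahead of the robot, y to its left, z up, the work surface at z = 0. Lengths are in mm, angles in rad, forces in N, time in s.
With the tool pointing down it reaches from about 350 to 975 mm from the base axis. Payload 7.1 kg.
Tool frame: the origin (TCP) lies midway between the tips of the shut fingers; the grasp point (between the pads) lies 19 mm behind it (ctrl.tcp_to_grasp is the distance from the TCP to the grasp point, in mm); z points along the fingers, y is the line along which they close (so a half turn about z gives the same grasp; the last joint's range is limited). The gripper opens to 88 mm and grips with 3 to 60 N. Pads are 20 mm wide; open, the fingers measure 115 mm over their backs; the gripper's body (75 mm by 178 mm) begins 61 mm behind the grasp point.
Start: joints at [-1.149, 0.423, 1.63, -0, 1.089, -0.019], TCP at [266.679, -565.232, 222.675] pointing down, gripper open.
Joint ranges: [-3, 3], [-0.9, 2.11], [0.09, 2.58], [-1.31, 4.45], [0.11, 2.69], [-2.54, 2.54]. Speed limits (rad/s): [2.39, 2.39, 3.01, 3.14, 3.14, 3.14].

### API

Orientations are given as a rotation vector (axis times angle).
In Python, from workcell import get_obs, cams, ticket, boxes_of, ctrl gives the robot as it stands.
- The arm moves only by the shell command python3 -m creep 'ROWS' [OPENING]. ROWS is JSON, one flat list of numbers, 4 for each row, row after row: the shift along the world's x, y, z in m, then the turn about the world's z in rad. In form: [tx, ty, tz, spin, tx, ty, tz, spin, ...]. A call has 1 to 10 rows; each row is the pose to reach, as a shift and turn from the pose commanded when the call began; what a row does not reach only later rows make up. A row lasts 1/12 s, in which the tool goes at most 41.7 mm and 7.16 degrees, less where a joint would pass 70% of its speed; a pose out of reach is approached as far as the arm can. A call with a gripper value outside its range is refused whole. OPENING is the opening, from 0 (shut) to 1 (fully open), set as the call begins (- or left out, the last holds). The fingers move at their own pace and stop on an object; the grip force is fixed at half the most. Time passes only in rows, so rows that repeat a pose let the fingers close. It gives the time, the measured TCP pose, the force, the opening and the grip force at its end, in the units of the state.
- get_obs(): the state, without advancing time (a new reading comes with each control period).
- cams.get_image(name): name is "side" or "top"; returns (picture, depth): 480x640x3 uint8, red, green, blue; 480x640 float32, mm along the optical axis (not along the pixel's ray), 0 where there is no reading.
- cams.get_calibration(name): a dict with "mtx" (3x3 intrinsics, pixels), "D" ([k1, k2, p1, p2, k3] as OpenCV has them; the pictures are not rectified), "R" (3x3) and "t" (3): a world point X has camera coordinates R X + t. Camera axes: x right, y down, z forward; pixel columns grow to the right and rows downward; lengths in mm; the calibration is good to about 2 mm. A picture is of the moment at which its call begins. get_calibration takes no time and is no camera call.
- ticket.close_job(): hands the job in; it is judged then, once.
Trained networks look in the newest picture that a camera, given by its name, has taken for a name from the list of things; names that differ only in an ending like _2 or _b are one class to them, and where a whole thing is asked for, a point or a joint stands for the part that bears it (a point fixed in the world has none). Each returns a list of dicts, best first, with "score" (0 to 1); they miss things now and then, are a little off and sometimes report something else, mostly with a low value. They report only what shows in the picture. A call takes as long as a camera call.
- boxes_of(camera, target): "centre" ([column, row] in pixels, amid what is visible of it).
The state is a dict: "t": time; "qpos": joint angles; "qvel": joint speeds; "joint_torque": joint torques, N m; "ee_pos": TCP position; "orientation": TCP orientation; "ft_force": force on the tool from outside, world axes, zero at the start; "moment": the same for the moment, N m; "width": finger opening in mm; "grasp_force": force on a finger pad.
Only numpy, scipy, OpenCV 4.12 (cv2) and the standard library are available. Lean on these libraries where they do the work, as an engineer would, in place of code of your own. Each camera call takes 0.05 s, during which the arm holds its last target. There are 200 camera calls.

### The job

Change the orange sieve shaker over to the next batch: first put every finished sample pot from its catch tray into the blue tote, and then stand every blue screen from the white stand upright and fully home in an empty slot of the shaker's rack, one to a slot. Last, turn the selector knob clockwise until its pointer is at the fourth white dot after the red one. Leave the grey screens seated where they are and do not disturb the flask or the bottle.

Things in the scene. Friction and masses are not known exactly. Their poses are not given: they have to be found in the camera images.
- shaker: Orange bench sieve shaker, fixed. Origin on the table under the centre of its slotted rack; z up; its yaw varies by up to 8 degrees. Orange housing x -150 to 135, y -155 to 65 (at x below -65, y from -180), top at z 70. Rack on top, selector knob on top near the front right, catch tray low on its right (-y) side.
- rack (a point): Centre of the rack's floor (shaker z 70), axes as the shaker. 6 slots side by side along x, centres at x -75, -45, -15, 15, 45, 75, y 0. A seated card has its plane along y (either way round) and its origin on this floor. Slots are 7 wide (x), 94 long (y), 55 deep, with sloping lead-ins above: between slots to 67 over the floor, at the ends of the slots to 80.
- catch_tray (a point): Centre of the catch tray's floor (10 above the table; shaker x 42, y -250), axes as the shaker. Inside 222 (x) by 110 (y), walls 12 above this floor.
- dial (a joint): Selector knob, upright axis; black bar grip 49 long, 14 thick, 32 high, white pointer line on one half. Value in rad, grows clockwise from above, stops at 0 and 3.14. At 0 the pointer (and bar) is towards shaker -x, at the red dot; six white dots follow clockwise, 0.5236 (30 degrees) apart: the fourth is 2.094. No catches; light friction (0.04 N m) holds it where left.
- dial_grip (a point): Point on the knob's axis at the height to grip: 107 above the table, 7 below the top of the bar; at shaker x -100, y -130.
- stand: White plastic stand, fixed, 215 x 115, holding the new blue screens upright in 4 slots along its x at x = -60, -20, 20, 60 (8 wide, 40 deep, floor at z 12; the tops of its sloping side ribs at z 68, end lips to z 81). Origin under its centre.
- tote: Blue open tote, fixed, 260 (x) x 170 (y) x 65 high outside, walls and floor 4 thick. Origin: centre of its underside; z up.
- screen0: New blue sieve screen card, upright: plate 5 thick (its x), 90 wide (y), 90 high; on its top edge, centred, a blue grip tab 10 thick (x), 50 wide (y), z 90 to 126. 120 g. Origin: middle of the lower edge. Grip the tab across its 50 mm width (fingers close along y, about z 113, firmly, 80 N, or it swings). Starts in the white stand; may be absent.
- screen1: New blue sieve screen card, upright: plate 5 thick (its x), 90 wide (y), 90 high; on its top edge, centred, a blue grip tab 10 thick (x), 50 wide (y), z 90 to 126. 120 g. Origin: middle of the lower edge. Grip the tab across its 50 mm width (fingers close along y, about z 113, firmly, 80 N, or it swings). Starts in the white stand; may be absent.
- screen2: New blue sieve screen card, upright: plate 5 thick (its x), 90 wide (y), 90 high; on its top edge, centred, a blue grip tab 10 thick (x), 50 wide (y), z 90 to 126. 120 g. Origin: middle of the lower edge. Grip the tab across its 50 mm width (fingers close along y, about z 113, firmly, 80 N, or it swings). Starts in the white stand; may be absent.
- screen3: New blue sieve screen card, upright: plate 5 thick (its x), 90 wide (y), 90 high; on its top edge, centred, a blue grip tab 10 thick (x), 50 wide (y), z 90 to 126. 120 g. Origin: middle of the lower edge. Grip the tab across its 50 mm width (fingers close along y, about z 113, firmly, 80 N, or it swings). Starts in the white stand; may be absent.
- old0: Grey sieve screen card, upright: plate 5 thick (its x), 90 wide (y), 90 high; on its top edge, centred, a grey grip tab 10 thick (x), 50 wide (y), z 90 to 126. 120 g. Origin: middle of the lower edge. Grip the tab across its 50 mm width (fingers close along y, about z 113, firmly, 80 N, or it swings). Seated in a slot of the rack; leave it there; may be absent.
- old1: Grey sieve screen card, upright: plate 5 thick (its x), 90 wide (y), 90 high; on its top edge, centred, a grey grip tab 10 thick (x), 50 wide (y), z 90 to 126. 120 g. Origin: middle of the lower edge. Grip the tab across its 50 mm width (fingers close along y, about z 113, firmly, 80 N, or it swings). Seated in a slot of the rack; leave it there; may be absent.
- old2: Grey sieve screen card, upright: plate 5 thick (its x), 90 wide (y), 90 high; on its top edge, centred, a grey grip tab 10 thick (x), 50 wide (y), z 90 to 126. 120 g. Origin: middle of the lower edge. Grip the tab across its 50 mm width (fingers close along y, about z 113, firmly, 80 N, or it swings). Seated in a slot of the rack; leave it there; may be absent.
- pot0: Finished sample pot: sealed amber jar with white lid, cylinder 58 in diameter, 52 high, 150 g. Origin: centre of its underside, z along its axis; grip it about 34 above its underside. Starts upright in the catch tray; may be absent.
- pot1: Finished sample pot: sealed amber jar with white lid, cylinder 58 in diameter, 52 high, 150 g. Origin: centre of its underside, z along its axis; grip it about 34 above its underside. Starts upright in the catch tray; may be absent.
- pot2: Finished sample pot: sealed amber jar with white lid, cylinder 58 in diameter, 52 high, 150 g. Origin: centre of its underside, z along its axis; grip it about 34 above its underside. Starts upright in the catch tray; may be absent.
- flask: Conical glass flask, 90 across, 135 high, loose, behind the shaker. A bystander; origin at the centre of its underside.
- wash_bottle: White bottle with red cap, 64 across, 170 high, loose, behind the tote. A bystander; origin at the centre of its underside.

How it is judged:
By the outcome, as a careful person would: the job done as asked, in the order asked, and still so for the second after the job is handed in, with the robot touching nothing.
Of screen0, screen1, screen2, screen3 only 3 to 4 are there at a start; the rules pass over those that are not, and their reading is None.
Of old0, old1, old2 only 2 to 2 are there at a start; the rules pass over those that are not, and their reading is None.
Of pot0, pot1, pot2 only 2 to 3 are there at a start; the rules pass over those that are not, and their reading is None.
At some moment in a run one of pot0, pot1, pot2 may be knocked a few centimetres aside while the robot is not near it.
It also fails if it takes over 210 s, if anything falls off the work surface, if the arm or the gripper's body presses on something with over 40 N, if the wrist force passes 120 N, or if a joint passes its speed limit or range.

## Working session

There is one attempt and no reset: what is moved stays moved. The work goes in short steps, Python scripts to look and compute and a shell command to move; the robot and the scene stay as the last step left them, time stands still between calls to the robot, and variables do not carry over. Pictures are saved under pics/ and viewed, at most 14 in all, crops included, and the job is handed in when it is done.

```bash
ls; mkdir -p pics
python3 - <<'E'
from workcell import get_obs,cams
import cv2
print(get_obs())
for n in("side","top"):
    p,d=cams.get_image(n); cv2.imwrite(f"pics/{n}0.png",p[:,:,::-1]); c=cams.get_calibration(n); print(n,c)
E
```

```text
pics
{'t': 0.0, 'qpos': array([-1.14902631e+00,  4.23818940e-01,  1.63069720e+00,  8.97597763e-06,
        1.08858757e+00, -1.90325670e-02]), 'qvel': array([ 0.00110801, -0.00200346,  0.00131351, -0.00157304,  0.00090359,
       -0.00026379]), 'joint_torque': array([ 2.45577894e-04, -5.44630086e+01, -2.73660940e+01,  6.44019339e-02,
        2.28225742e-02, -1.12411969e-04]), 'ee_pos': array([ 266.44449425, -564.74335356,  221.91254107]), 'orientation': array([-3.06415203e+00, -6.86488421e-01,  4.62282840e-04]), 'ft_force': array([0.05092779, 0.37777709, 0.33325277]), 'moment': array([-0.00418264, -0.04211839,  0.03406309]), 'grasp_force': 0.0, 'width': 87.84301747398625}
side {'mtx': array([[618.08114284,   0.        , 317.93661132],
       [  0.        , 618.08114284, 232.53495067],
       [  0.        ,   0.        ,   1.        ]]), 'D': array([-0.12946297,  0.        ,  0.        ,  0.        ,  0.        ]), 'R': array([[-0.72255809, -0.69118712, -0.01304538],
       [-0.39360539,  0.42683668, -0.81417765],
       [ 0.56831735, -0.58315591, -0.58046927]]), 't': array([ 451.49865506,  317.93188947, 1078.01690439])}
top {'mtx': array([[559.37194373,   0.        , 310.63086756],
       [  0.        , 559.37194373, 232.42707838],
       [  0.        ,   0.        ,   1.        ]]), 'D': array([0.04157118, 0.        , 0.        , 0.        , 0.        ]), 'R': array([[-0.01969   , -0.99977906, -0.0073579 ],
       [-0.99914697,  0.01994368, -0.03616057],
       [ 0.03629933,  0.00663962, -0.99931891]]), 't': array([   5.68142793,  589.63145521, 1391.03118696])}
```

View pics/top0.png

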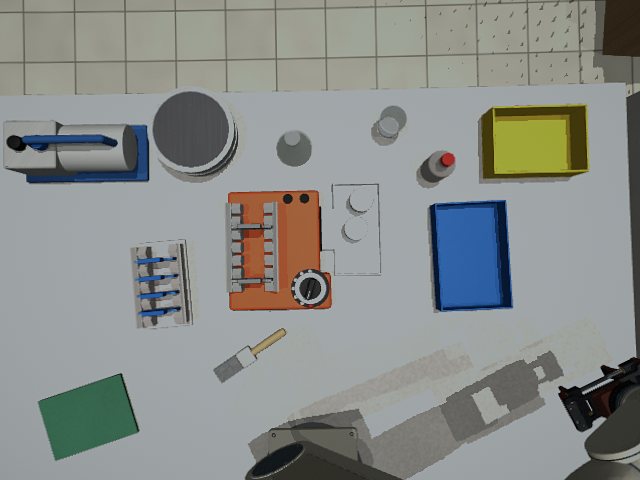

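View pics/side0.png

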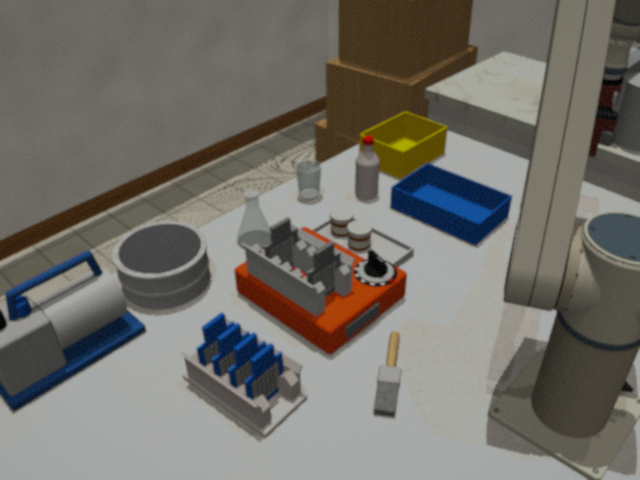

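The top view shows two pots (361,200) and (355,230) in the tray. The stand at (163,284) holds four blue screens. The grey screens are in the rack at (250,227) and (250,282), the knob is at (311,288) and the tote at (470,255). The side view agrees.

```bash
cat > h.py <<'E'
import numpy as np,cv2
from workcell import get_obs,cams,boxes_of
def cloud(n="top"):
    p,d=cams.get_image(n);c=cams.get_calibration(n)
    v,u=np.mgrid[:480,:640]
    q=cv2.undistortPoints(np.stack([u,v],-1).reshape(-1,1,2).astype(float),c["mtx"],c["D"]).reshape(480,640,2)
    X=np.dstack([q*d[...,None],d])
    W=(X-c["t"])@c["R"]; W[d<=0]=np.nan
    return p,W
def clusters(W,m,mn=8):
    n,l,s,_=cv2.connectedComponentsWithStats(m.astype(np.uint8))
    for i in range(1,n):
        if s[i,4]<mn: continue
        P=W[l==i]; r=cv2.minAreaRect(P[:,:2].astype(np.float32))
        c=P[:,:2]-P[:,:2].mean(0); _,_,vt=np.linalg.svd(c,full_matrices=False)
        a=np.degrees(np.arctan2(vt[0,1],vt[0,0]))%180
        print("px",s[i,:5],"mean",P.mean(0).round(1),"rect c",np.round(r[0],1),"size",np.round(r[1],1),"ang",round(r[2],1),"pca",round(a,1))
E
python3 - <<'E'
from h import *
p,W=cloud(); np.save("W0.npy",W); z=W[...,2]; hsv=cv2.cvtColor(p,cv2.COLOR_RGB2HSV)
col=np.arange(640)[None,:]; row=np.arange(480)[:,None]
def sec(t,m,mn=8): print(t); clusters(W,m,mn)
sec("stand tabs",(z>120)&(z<150)&(col>120)&(col<200)&(row>230)&(row<335))
sec("old tabs",(z>180)&(z<205)&(col>220)&(col<285)&(row>190)&(row<310))
sec("rackwalls",(z>140)&(z<158)&(col>220)&(col<285)&(row>190)&(row<310),20)
sec("knob",(z>105)&(z<122)&(col>285)&(col<335)&(row>260)&(row<315))
sec("pots",(z>52)&(z<70)&(col>330)&(col<382)&(row>185)&(row<275))
o=(z>62)&(z<78)&(hsv[...,0]<14)&(hsv[...,1]>150)&(col>215)&(col<340)
sec("orange",o,200)
sec("tote rim",(z>58)&(z<70)&(col>425)&(col<515)&(row>190)&(row<315),50)
sec("standrim",(z>60)&(z<90)&(col>120)&(col<200)&(row>230)&(row<335),15)
P=W[o]
# orange edges: line fits
import itertools
lo=[];
for c in range(270,315,3):
    r=np.where(o[:,c])[0]; lo.append(W[r.min(),c,:2])
lo=np.array(lo);print("front(+x) edge",lo.mean(0),np.degrees(np.polyfit(lo[:,1],lo[:,0],1)[0]))
ri=np.array([W[r,np.where(o[r])[0].max(),:2] for r in range(200,255,3)]);print("right edge",ri.mean(0),np.degrees(np.polyfit(ri[:,0],ri[:,1],1)[0]))
bo=np.array([W[np.where(o[:,c])[0].max(),c,:2] for c in range(235,322,3)]);print("back edge",bo.mean(0),np.degrees(np.polyfit(bo[:,1],bo[:,0],1)[0]))
for n in["pot0","tote","dial","catch_tray"]: print(n,boxes_of("top",n))
E
```

```text
stand tabs
px [137 257  26   7 112] mean [529.5 360.9 136.8] rect c [529.5 362.5] size [10.1 53.1] ang 3.9 pca 93.9
px [138 275  26   7 110] mean [489.1 358.4 137.5] rect c [488.8 360.2] size [10.1 52. ] ang 4.2 pca 94.2
px [140 292  26   7 119] mean [450.4 354.7 136.6] rect c [450.  356.1] size [10.  53.4] ang 4.3 pca 94.5
px [141 309  26   7 119] mean [411.  352.  136.2] rect c [410.4 354.1] size [ 9.8 51.8] ang 3.6 pca 93.2
old tabs
px [237 224  24   5 117] mean [599.6 127.5 195.6] rect c [599.8 128.3] size [50.1  9.1] ang 89.6 pca 89.4
px [238 279  24   5 114] mean [480.3 128.3 196.5] rect c [480.3 128. ] size [48.8  9.1] ang 88.9 pca 89.1
rackwalls
px [225 203   7  90 415] mean [556.8 182.3 145.9] rect c [554.8 181.4] size [201.6  13.3] ang 0.2 pca 179.9
px [272 202   7  90 367] mean [553.6  73.3 146.1] rect c [554.8  74.4] size [201.9  12.1] ang 0.1 pca 0.1
knob
px [305 279  10  21 127] mean [455.5  -1.8 114.2] rect c [455.6  -1.9] size [14.  48.8] ang 73.0 pca 163.6
pots
px [349 188  24  24 442] mean [ 665.  -129.    62.4] rect c [ 665.1 -129.2] size [56.3 55.6] ang 19.6 pca 1
[... 504 characters left out ...]
] mean [471.4 312.3  71.5] rect c [472.2 315. ] size [191.   33.8] ang 4.4 pca 4.3
px [129 247  23  81 884] mean [467.1 406.   70.6] rect c [466.5 401.9] size [190.7  37.8] ang 4.0 pca 4.1
front(+x) edge [687.74029706  38.97346649] 0.43914612430773736
right edge [600.37432943 -25.51333499] -0.024590457575815843
back edge [407.51751537  77.55886245] 0.05377006298822283
pot0 [{'centre': [360.4, 199.2], 'score': 0.91}, {'centre': [356.2, 228.8], 'score': 0.62}]
tote [{'centre': [470.8, 254.7], 'score': 0.68}, {'centre': [292.5, 247.2], 'score': 0.51}]
dial [{'centre': [311.3, 291.5], 'score': 0.77}, {'centre': [249.4, 227.7], 'score': 0.5}]
catch_tray [{'centre': [294.2, 245.4], 'score': 0.63}]
```

Everything matches the model: shaker yaw is about 0, rack centre (555,128), empty slots at x = 510, 540, 570 and 630, and knob at about 16° (to be checked). First I'll move towards the pots, then re-check them before the grasp.

```bash
python3 -m creep '[0.2,0.22,0,-0.44,0.2,0.22,0,-0.44,0.2,0.22,0,-0.44,0.2,0.22,0,-0.44,0.2,0.22,0,-0.44,0.2,0.22,0,-0.44,0.2,0.22,0,-0.44,0.2,0.22,0,-0.44,0.2,0.22,0,-0.44]' 1
cat >> h.py <<'E'
def state():
    o=get_obs(); r=cv2.Rodrigues(np.array(o["orientation"],float))[0]
    print("t",round(o["t"],2),"tcp",np.round(o["ee_pos"],1),"psi",round(np.degrees(np.arctan2(r[1,1],r[0,1])),1),"tilt",np.round(r[:2,2],3),"w",round(o["width"],1),"F",np.round(o["ft_force"],1),"gf",round(o["grasp_force"],1),"q",np.round(o["qpos"],2))
def pots():
    p,W=cloud(); z=W[...,2]; c=np.arange(640)[None,:]; r=np.arange(480)[:,None]
    clusters(W,(z>52)&(z<70)&(c>325)&(c<385)&(r>180)&(r<280),100); return p
E
python3 - <<'E'
from h import *
state(); p=pots(); cv2.imwrite("pics/knob.png",cv2.resize(p[255:320,280:345,::-1],(390,390),interpolation=cv2.INTER_CUBIC))
E
```

```text
t: 1.1
ee_pos: [468.4, -343.2, 222.7]
orientation: [-3.142, -0.008, -0.0]
ft_force: [0.3, -0.7, 0.4]
width: 87.9
grasp_force: 0.0
t 1.1 tcp [ 468.4 -343.2  222.7] psi -89.7 tilt [0. 0.] w 87.9 F [ 0.3 -0.7  0.4] gf 0.0 q [-0.65  0.36  1.73  0.    1.05  0.91]
px [349 188  24  24 448] mean [ 665.  -129.    62.2] rect c [ 665.2 -129.4] size [56.3 56.6] ang 32.8 pca 158.2
px [344 217  24  23 448] mean [ 596.3 -114.9   62.2] rect c [ 596.4 -114.9] size [56.  53.6] ang 88.4 pca 98.1
```

View pics/knob.png

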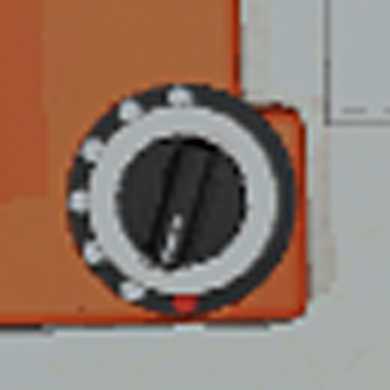

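The knob's pointer (172,240 in the crop) is just past the red dot (187,303), at about 16°. The fourth white dot is at about (93,150), so it needs roughly 104° clockwise. Now the first pot.

```bash
python3 -m creep '[0.197,0.214,0,0,0.197,0.214,0,0,0.197,0.214,0,0,0.197,0.214,0,0,0.197,0.214,0,0,0.197,0.214,0,0,0.197,0.214,0,0,0.197,0.214,0,0,0.197,0.214,0,0]'
python3 -m creep '[0,0,-0.1,0,0,0,-0.1,0,0,0,-0.1,0,0,0,-0.1,0]'
```

```text
t: 1.9
ee_pos: [664.0, -131.8, 222.1]
orientation: [3.141, 0.003, -0.001]
ft_force: [-0.7, 0.0, -0.7]
width: 88.1
grasp_force: 0.0
t: 2.23
ee_pos: [658.8, -133.4, 117.5]
orientation: [-3.14, 0.003, 0.015]
ft_force: [-0.7, 0.2, 0.1]
width: 87.7
grasp_force: 0.0
```

```bash
python3 -m creep '[0,0.003,-0.06,0,0,0.003,-0.06,0,0,0.003,-0.06,0,0,0.003,-0.06,0,0,0.003,-0.06,0]'
```

```text
t: 2.65
ee_pos: [664.9, -129.7, 65.1]
orientation: [3.141, -0.001, 0.005]
ft_force: [-0.7, -0.5, 0.1]
width: 87.4
grasp_force: 0.0
```

```bash
python3 -m creep '[0,0,-0.035,0,0,0,-0.035,0,0,0,-0.035,0,0,0,-0.035,0]'
python3 -m creep '[0,0,0,0,0,0,0,0,0,0,0,0,0,0,0,0,0,0,0,0,0,0,0,0]' 0.4
python3 -m creep '[0,0,0.06,0,0,0,0.12,0,0,0,0.12,0,0,0,0.12,0,0,0,0.12,0]'
```

```text
t: 2.98
ee_pos: [664.5, -128.6, 29.6]
orientation: [3.141, 0.001, 0.003]
ft_force: [0.3, -0.5, 0.1]
width: 87.9
grasp_force: 0.0
t: 3.48
ee_pos: [663.9, -128.3, 28.1]
orientation: [3.141, 0.001, 0.001]
ft_force: [-0.4, 0.1, 4.4]
width: 57.6
grasp_force: 30.0
t: 3.9
ee_pos: [665.1, -128.5, 150.2]
orientation: [3.141, 0.001, 0.007]
ft_force: [0.0, 0.4, -1.6]
width: 57.5
grasp_force: 30.0
```

```bash
python3 -m creep '[-0.08,-0.265,0,0,-0.08,-0.265,0,0,-0.08,-0.265,0,0,-0.08,-0.265,0,0,-0.08,-0.265,0,0,-0.08,-0.265,0,0,-0.08,-0.265,0,0,-0.08,-0.265,0,0,-0.08,-0.265,0,0]'
python3 -m creep '[0,0,-0.04,0,0,0,-0.08,0,0,0,-0.115,0,0,0,-0.124,0,0,0,-0.124,0,0,0,-0.124,0,0,0,-0.124,0]'
```

```text
t: 4.65
ee_pos: [581.7, -393.9, 145.0]
orientation: [-3.139, 0.003, 0.005]
ft_force: [0.3, 0.9, -1.9]
width: 57.9
grasp_force: 30.0
t: 5.23
ee_pos: [583.9, -391.9, 23.3]
orientation: [-3.141, -0.003, 0.001]
ft_force: [-0.4, 0.8, -1.4]
width: 57.5
grasp_force: 30.0
```

```bash
python3 -m creep '[0,0,0,0,0,0,0,0,0,0,0,0,0,0,0,0]' 1
python3 -m creep '[0,0,0.06,0,0,0,0.12,0,0,0,0.18,0,0,0,0.195,0,0,0,0.195,0]'
python3 -c "
from h import *
state();pots()"
```

```text
t: 5.57
ee_pos: [583.9, -393.3, 24.2]
orientation: [3.141, 0.001, 0.001]
ft_force: [0.5, 0.4, 0.6]
width: 80.9
grasp_force: 0.0
t: 5.98
ee_pos: [584.7, -394.0, 223.6]
orientation: [3.139, 0.001, 0.006]
ft_force: [1.0, -0.3, 0.6]
width: 88.0
grasp_force: 0.0
t 5.98 tcp [ 584.7 -394.   223.6] psi -90.0 tilt [ 0.004 -0.003] w 88.0 F [ 1.  -0.3  0.6] gf 0.0 q [-0.61  0.54  1.44  0.    1.16  0.96]
px [344 217  24  23 447] mean [ 596.3 -114.7   62.7] rect c [ 596.5 -114.7] size [55.6 53.6] ang 88.2 pca 98.8
```

```bash
python3 -m creep '[0.012,0.279,0,0,0.012,0.279,0,0,0.012,0.279,0,0,0.012,0.279,0,0,0.012,0.279,0,0,0.012,0.279,0,0,0.012,0.279,0,0,0.012,0.279,0,0,0.012,0.279,0,0]'
python3 -m creep '[0,0,-0.04,0,0,0,-0.08,0,0,0,-0.12,0,0,0,-0.12,0,0,0,-0.12,0,0,0,-0.12,0]'
```

```text
t: 6.78
ee_pos: [595.7, -112.9, 218.8]
orientation: [3.141, 0.006, 0.0]
ft_force: [-0.4, 0.0, -0.6]
width: 88.0
grasp_force: 0.0
t: 7.28
ee_pos: [596.9, -115.5, 100.3]
orientation: [3.141, -0.001, 0.003]
ft_force: [-0.8, 0.0, 0.7]
width: 87.9
grasp_force: 0.0
```

```bash
python3 -c "
from h import *
state();p=pots();cv2.imwrite('pics/a.png',p[:,:,::-1])"
```

```text
t 7.28 tcp [ 596.9 -115.5  100.3] psi -90.0 tilt [ 0.002 -0.   ] w 87.9 F [-0.8  0.   0.7] gf 0.0 q [-0.21  0.56  1.74 -0.    0.84  1.36]
```

Aligned. Descending and grasping.

```bash
python3 -m creep '[0,0,-0.035,0,0,0,-0.072,0,0,0,-0.072,0,0,0,-0.072,0,0,0,-0.072,0]'
python3 -m creep '[0,0,0,0,0,0,0,0,0,0,0,0,0,0,0,0,0,0,0,0,0,0,0,0]' 0.4
python3 -m creep '[0,0,0.04,0,0,0,0.08,0,0,0,0.12,0,0,0,0.12,0,0,0,0.12,0]'
```

```text
t: 7.75
ee_pos: [597.5, -114.7, 29.4]
orientation: [3.141, 0.001, 0.006]
ft_force: [-0.3, -0.2, 0.4]
width: 87.5
grasp_force: 0.0
t: 8.25
ee_pos: [596.1, -114.3, 27.4]
orientation: [3.141, 0.001, 0.001]
ft_force: [-1.0, 0.8, 5.9]
width: 57.7
grasp_force: 30.0
t: 8.67
ee_pos: [597.2, -114.5, 149.0]
orientation: [3.141, 0.001, 0.007]
ft_force: [-0.8, 0.5, -3.0]
width: 57.5
grasp_force: 30.0
```

```bash
python3 -m creep '[-0.122,-0.278,0,0,-0.122,-0.278,0,0,-0.122,-0.278,0,0,-0.122,-0.278,0,0,-0.122,-0.278,0,0,-0.122,-0.278,0,0,-0.122,-0.278,0,0,-0.122,-0.278,0,0,-0.122,-0.278,0,0,-0.122,-0.278,0,0]'
python3 -m creep '[0,0,-0.04,0,0,0,-0.08,0,0,0,-0.115,0,0,0,-0.123,0,0,0,-0.123,0,0,0,-0.123,0,0,0,-0.123,0]'
python3 -m creep '[0,0,0,0,0,0,0,0,0,0,0,0,0,0,0,0]' 1
python3 -m creep '[0,0,0.06,0,0,0,0.12,0,0,0,0.18,0,0,0,0.195,0,0,0,0.195,0]'
```

```text
t: 9.5
ee_pos: [472.5, -391.6, 144.8]
orientation: [-3.139, 0.002, 0.004]
ft_force: [0.2, -0.3, -1.9]
width: 57.7
grasp_force: 30.0
t: 10.08
ee_pos: [474.4, -391.0, 23.8]
orientation: [-3.141, -0.004, 0.0]
ft_force: [0.0, 0.3, -1.8]
width: 57.7
grasp_force: 30.0
t: 10.42
ee_pos: [474.0, -392.4, 24.2]
orientation: [3.141, 0.001, 0.001]
ft_force: [-0.3, -0.4, 0.3]
width: 80.9
grasp_force: 0.0
t: 10.83
ee_pos: [474.5, -393.1, 223.2]
orientation: [3.139, 0.001, 0.005]
ft_force: [1.1, -0.1, -0.3]
width: 87.6
grasp_force: 0.0
```

```bash
python3 -m creep '[0,0.3,0.13,1.6,0,0.3,0.13,1.6,0,0.3,0.13,1.6,0,0.3,0.13,1.6,0,0.3,0.13,1.6,0,0.3,0.13,1.6,0,0.3,0.13,1.6,0,0.3,0.13,1.6,0,0.3,0.13,1.6,0,0.3,0.13,1.6]' 1
python3 -c "
from h import *
p,W=cloud();state();cv2.imwrite('pics/b.png',p[:,:,::-1])"
```

```text
t: 11.67
ee_pos: [474.0, -90.5, 350.3]
orientation: [2.536, 1.85, 0.003]
ft_force: [0.1, -0.6, -0.1]
width: 87.6
grasp_force: 0.0
t 11.72 tcp [473.7 -91.2 349.7] psi -17.4 tilt [ 0.002 -0.   ] w 87.8 F [-1.  1. -0.] gf 0.0 q [-0.21  0.07  1.79 -0.    1.27  0.09]
```

View pics/b.png

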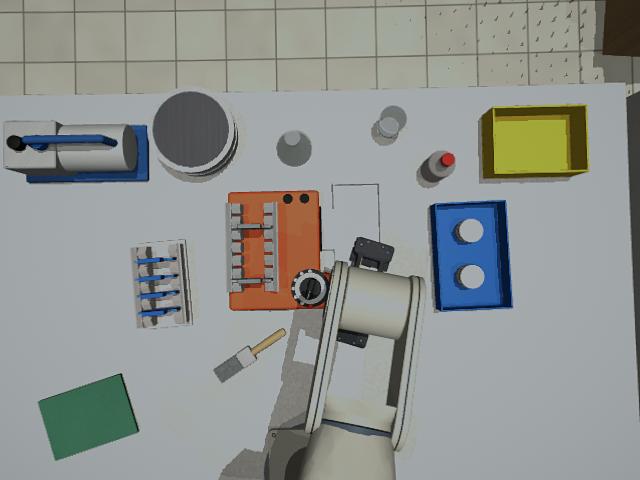

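Both pots stand in the tote at (469,231) and (470,276), and the tray is empty. On to the screens.

```bash
python3 -m creep '[0.055,0.452,-0.1,1.95,0.055,0.452,-0.1,1.95,0.055,0.452,-0.1,1.95,0.055,0.452,-0.1,1.95,0.055,0.452,-0.1,1.95,0.055,0.452,-0.1,1.95,0.055,0.452,-0.1,1.95,0.055,0.452,-0.1,1.95,0.055,0.452,-0.1,1.95,0.055,0.452,-0.1,1.95]'
python3 -c "
from h import *
state()"
```

```text
t: 12.55
ee_pos: [522.8, 313.4, 258.8]
orientation: [0.986, 2.983, -0.0]
ft_force: [1.3, 0.4, -0.5]
width: 87.5
grasp_force: 0.0
t 12.55 tcp [522.8 313.4 258.8] psi 53.4 tilt [ 0. -0.] w 87.5 F [ 1.3  0.4 -0.5] gf 0.0 q [ 0.52  0.36  1.63 -0.    1.15 -0.41]
```

```bash
python3 -m creep '[0.006,0.048,-0.02,0.71,0.006,0.048,-0.02,0.71,0.006,0.048,-0.02,0.71,0.006,0.048,-0.02,0.71,0.006,0.048,-0.02,0.71,0.006,0.048,-0.02,0.71,0.006,0.048,-0.02,0.71,0.006,0.048,-0.02,0.71]'
python3 -m creep '[0,0,-0.03,0,0,0,-0.06,0,0,0,-0.08,0,0,0,-0.08,0,0,0,-0.08,0,0,0,-0.08,0]'
python3 -c "
from h import *
state()"
```

```text
t: 13.22
ee_pos: [528.9, 359.4, 239.2]
orientation: [0.1, -3.14, 0.0]
ft_force: [-0.1, 0.0, -0.3]
width: 87.7
grasp_force: 0.0
t: 13.72
ee_pos: [529.7, 360.2, 160.6]
orientation: [-0.106, 3.138, 0.001]
ft_force: [0.5, 0.5, 0.1]
width: 88.0
grasp_force: 0.0
t 13.72 tcp [529.7 360.2 160.6] psi 93.9 tilt [0.001 0.001] w 88.0 F [0.5 0.5 0.1] gf 0.0 q [ 0.58  0.52  1.64  0.    0.99 -1.06]
```

```bash
python3 -m creep '[0,0.001,-0.03,0.003,0,0.001,-0.0545,0.003,0,0.001,-0.0545,0.003,0,0.001,-0.0545,0.003,0,0.001,-0.0545,0.003]'
python3 -m creep '[0,0,0,0,0,0,0,0,0,0,0,0,0,0,0,0,0,0,0,0,0,0,0,0,0,0,0,0]' 0.3
python3 -m creep '[0,0,0.01,0,0,0,0.025,0,0,0,0.045,0,0,0,0.07,0,0,0,0.1,0,0,0,0.13,0,0,0,0.16,0,0,0,0.19,0,0,0,0.2,0,0,0,0.2,0]'
python3 -c "
from h import *
state();p,_=cams.get_image('side');cv2.imwrite('pics/c.png',p[:,:,::-1])"
```

```text
t: 14.13
ee_pos: [530.0, 361.4, 106.9]
orientation: [-0.113, 3.137, 0.002]
ft_force: [-0.2, -0.3, -0.3]
width: 87.8
grasp_force: 0.0
t: 14.72
ee_pos: [528.9, 361.1, 104.9]
orientation: [-0.113, 3.139, 0.001]
ft_force: [1.1, 1.8, 0.3]
width: 49.7
grasp_force: 29.9
t: 15.55
ee_pos: [530.0, 361.4, 308.3]
orientation: [-0.113, 3.134, 0.004]
ft_force: [0.1, 0.0, -1.1]
width: 50.1
grasp_force: 29.8
t 15.55 tcp [530.  361.4 308.3] psi 94.1 tilt [0.005 0.003] w 50.1 F [ 0.1  0.  -1.1] gf 29.8 q [ 0.58  0.36  1.51 -0.    1.26 -1.06]
```

View pics/c.png

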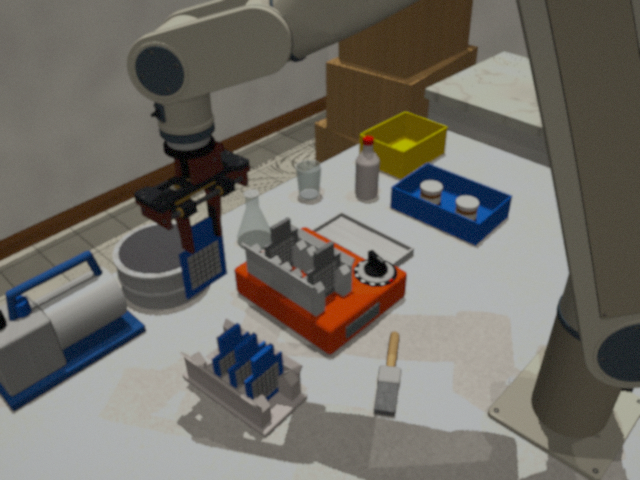

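The card hangs straight in the gripper at (205,260) and three are left in the stand. Carrying it to the slot at x = 630.

```bash
python3 -m creep '[0.005,-0.01,0,0,0.012,-0.03,0,-0.02,0.025,-0.058,0,-0.04,0.038,-0.088,0,-0.06,0.051,-0.118,0,-0.073,0.063,-0.148,0,-0.073,0.075,-0.175,0,-0.073,0.085,-0.2,0,-0.073,0.093,-0.218,0,-0.073,0.1,-0.2334,0,-0.073]'
python3 -m creep '[0,0,0,0,0,0,0,0,0,0,0,0,0,0,-0.015,0,0,0,-0.03,0,0,0,-0.045,0,0,0,-0.055,0,0,0,-0.055,0,0,0,-0.055,0]'
python3 -c "
from h import *
state();p,W=cloud();z=W[...,2];c=np.arange(640)[None,:];r=np.arange(480)[:,None]
cv2.imwrite('pics/d.png',cv2.resize(p[180:320,200:340,::-1],(560,560)));p,_=cams.get_image('side');cv2.imwrite('pics/e.png',cv2.resize(p[140:340,180:420,::-1],(720,600)))"
```

```text
t: 16.43
ee_pos: [628.2, 124.4, 301.7]
orientation: [-0.004, -3.137, 0.002]
ft_force: [-0.1, 0.1, -0.6]
width: 50.3
grasp_force: 29.8
t: 17.18
ee_pos: [628.3, 128.0, 249.3]
orientation: [0.0, -3.14, 0.0]
ft_force: [1.0, -0.6, -1.3]
width: 50.0
grasp_force: 29.8
t 17.18 tcp [628.3 128.  249.3] psi 90.0 tilt [-0.001 -0.   ] w 50.0 F [ 1.  -0.6 -1.3] gf 29.8 q [ 0.18  0.42  1.57  0.    1.15 -1.39]
```

View pics/e.png

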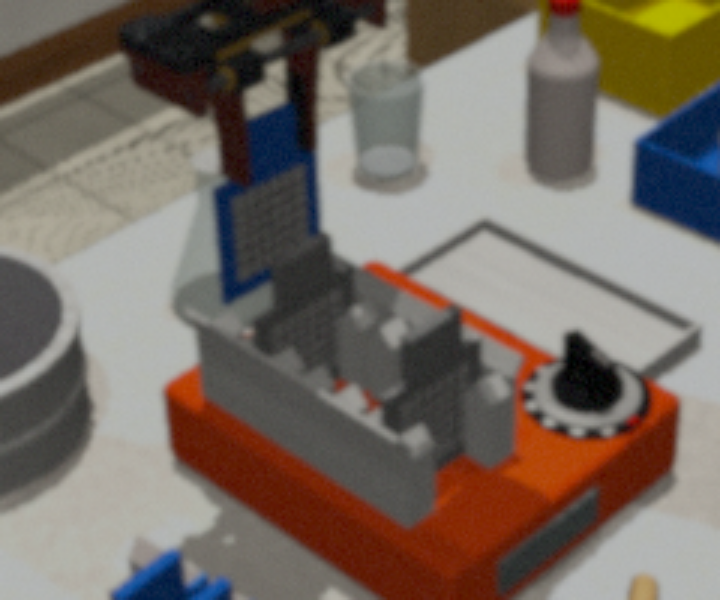

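```bash
python3 -m creep '[0.0015,0,0,0,0.0015,0,-0.008,0,0.0015,0,-0.016,0,0.0015,0,-0.024,0,0.0015,0,-0.032,0,0.0015,0,-0.04,0,0.0015,0,-0.045,0,0.0015,0,-0.045,0]'
python3 -m creep '[0,0,-0.007,0,0,0,-0.014,0,0,0,-0.021,0,0,0,-0.028,0,0,0,-0.035,0,0,0,-0.039,0,0,0,-0.039,0,0,0,-0.039,0]'
```

```text
t: 17.95
ee_pos: [629.4, 127.2, 203.0]
orientation: [-0.001, -3.139, 0.001]
ft_force: [-0.9, 0.3, -1.3]
width: 50.2
grasp_force: 29.8
t: 18.62
ee_pos: [630.1, 127.3, 165.4]
orientation: [-0.001, -3.141, 0.0]
ft_force: [-1.0, -0.5, -1.8]
width: 49.9
grasp_force: 29.8
```

```bash
python3 -m creep '[0,0,-0.001,0,0,0,-0.002,0,0,0,-0.003,0,0,0,-0.003,0]'
```

```text
t: 18.95
ee_pos: [630.2, 127.4, 162.9]
orientation: [-0.001, -3.141, -0.0]
ft_force: [-2.4, -0.0, 0.5]
width: 49.9
grasp_force: 29.9
```

```bash
python3 -m creep '[0,0,0,0,0,0,0,0,0,0,0,0,0,0,0,0,0,0,0,0]' 1
python3 -m creep '[0,0,0.03,0,0,0,0.07,0,0,0,0.11,0,0,0,0.12,0,0,0,0.12,0]'
python3 -m creep '[-0.141,0.232,0,0.073,-0.141,0.232,0,0.073,-0.141,0.232,0,0.073,-0.141,0.232,0,0.073,-0.141,0.232,0,0.073,-0.141,0.232,0,0.073,-0.141,0.232,0,0.073,-0.141,0.232,0,0.073,-0.141,0.232,0,0.073]'
cat >> h.py <<'E'
def tabs():
    p,W=cloud(); z=W[...,2]; c=np.arange(640)[None,:]; r=np.arange(480)[:,None]
    clusters(W,(z>180)&(z<215)&(c>220)&(c<285)&(r>190)&(r<310),40)
    print("stand");clusters(W,(z>120)&(z<150)&(c>120)&(c<200)&(r>230)&(r<335),40)
    return p
E
python3 -c "
from h import *
state();tabs()"
```

```text
t: 19.37
ee_pos: [630.6, 127.4, 163.0]
orientation: [0.001, 3.141, 0.0]
ft_force: [0.3, 0.5, -0.6]
width: 80.0
grasp_force: 0.0
t: 19.78
ee_pos: [632.6, 127.7, 287.3]
orientation: [0.001, 3.134, 0.002]
ft_force: [0.4, -0.5, 0.2]
width: 87.7
grasp_force: 0.0
t: 20.53
ee_pos: [488.0, 359.7, 280.9]
orientation: [0.118, -3.137, 0.003]
ft_force: [0.6, -0.1, -0.3]
width: 87.8
grasp_force: 0.0
t 20.53 tcp [488.  359.7 280.9] psi 94.3 tilt [-0.002 -0.002] w 87.8 F [ 0.6 -0.1 -0.3] gf 0.0 q [ 0.62  0.34  1.62 -0.    1.19 -1.03]
px [237 210  23   6 115] mean [628.8 128.1 194.8] rect c [629.4 128.5] size [49.2 10.3] ang 90.0 pca 91.7
px [237 224  24   5 117] mean [599.6 127.5 195.8] rect c [599.7 127.9] size [49.5  8.9] ang 89.4 pca 89.4
px [238 279  23   5 111] mean [480.3 128.7 196.6] rect c [480.3 128.3] size [48.2  9. ] ang 88.7 pca 89.1
stand
px [141 309  25   7 115] mean [410.9 352.2 137.4] rect c [410.4 353.7] size [10.2 50.7] ang 3.3 pca 93.2
```

Seated at the same height as the greys. Second screen:

```bash
python3 -m creep '[0.0005,0,-0.04,0,0.0005,0,-0.08,0,0.0005,0,-0.12,0,0.0005,0,-0.15,0,0.0005,0,-0.15,0,0.0005,0,-0.15,0,0.0005,0,-0.15,0]'
python3 -m creep '[0,0,-0.015,0,0,0,-0.024,0,0,0,-0.024,0,0,0,-0.024,0]'
```

```text
t: 21.17
ee_pos: [491.3, 359.1, 134.2]
orientation: [-0.111, 3.138, 0.001]
ft_force: [-0.0, 0.4, 0.4]
width: 87.9
grasp_force: 0.0
t: 21.5
ee_pos: [490.3, 359.5, 109.8]
orientation: [-0.113, 3.139, 0.001]
ft_force: [0.0, -0.0, 0.2]
width: 87.4
grasp_force: 0.0
```

```bash
python3 -m creep '[-0.001,0,-0.004,0,-0.001,0,-0.004,0,-0.001,0,-0.004,0]'
python3 -m creep '[0,0,0,0,0,0,0,0,0,0,0,0,0,0,0,0,0,0,0,0,0,0,0,0,0,0,0,0]' 0.3
python3 -m creep '[0,0,0.01,0,0,0,0.025,0,0,0,0.045,0,0,0,0.07,0,0,0,0.1,0,0,0,0.13,0,0,0,0.16,0,0,0,0.19,0,0,0,0.203,0,0,0,0.203,0]'
python3 -m creep '[0.004,-0.01,0,0,0.01,-0.03,0,-0.02,0.02,-0.058,0,-0.04,0.03,-0.088,0,-0.06,0.041,-0.118,0,-0.073,0.052,-0.148,0,-0.073,0.062,-0.175,0,-0.073,0.07,-0.2,0,-0.073,0.076,-0.218,0,-0.073,0.081,-0.2315,0,-0.073]'
python3 -m creep '[0,0,0,0,0,0,0,0,0,0,0,0,0,0,-0.015,0,0,0,-0.03,0,0,0,-0.045,0,0,0,-0.055,0,0,0,-0.055,0,0,0,-0.055,0,0,0,-0.055,0]'
```

```text
t: 21.75
ee_pos: [488.9, 359.5, 105.2]
orientation: [-0.114, 3.139, 0.0]
ft_force: [-0.9, 0.2, 0.2]
width: 87.8
grasp_force: 0.0
t: 22.33
ee_pos: [488.8, 359.4, 104.8]
orientation: [-0.113, 3.14, 0.0]
ft_force: [-0.4, -0.5, -0.6]
width: 50.0
grasp_force: 29.9
t: 23.17
ee_pos: [490.2, 360.3, 312.5]
orientation: [-0.113, 3.134, 0.006]
ft_force: [0.3, 0.4, -1.3]
width: 50.4
grasp_force: 29.9
t: 24.0
ee_pos: [569.1, 125.0, 305.7]
orientation: [-0.004, -3.138, 0.002]
ft_force: [0.0, 0.4, -0.5]
width: 49.8
grasp_force: 29.9
t: 24.83
ee_pos: [570.2, 128.4, 253.5]
orientation: [0.0, 3.141, 0.0]
ft_force: [0.1, -0.5, -0.9]
width: 50.1
grasp_force: 29.9
```

```bash
python3 -m creep '[0,-0.0005,-0.008,0,0,-0.0005,-0.016,0,0,-0.0005,-0.024,0,0,-0.0005,-0.032,0,0,-0.0005,-0.04,0,0,-0.0005,-0.05,0,0,-0.0005,-0.05,0,0,-0.0005,-0.05,0]'
python3 -m creep '[0,0,-0.007,0,0,0,-0.014,0,0,0,-0.021,0,0,0,-0.028,0,0,0,-0.035,0,0,0,-0.038,0,0,0,-0.038,0,0,0,-0.038,0]'
```

```text
t: 25.5
ee_pos: [569.6, 127.3, 201.9]
orientation: [-0.001, -3.14, 0.0]
ft_force: [0.4, -0.7, -1.5]
width: 49.9
grasp_force: 29.9
t: 26.17
ee_pos: [569.8, 127.3, 164.6]
orientation: [-0.001, -3.141, 0.0]
ft_force: [0.6, 0.3, -1.2]
width: 50.2
grasp_force: 29.9
```

```bash
python3 -m creep '[0,0,-0.001,0,0,0,-0.002,0,0,0,-0.0025,0,0,0,-0.0025,0]'
python3 -m creep '[0,0,0,0,0,0,0,0,0,0,0,0,0,0,0,0,0,0,0,0]' 1
python3 -m creep '[0,0,0.03,0,0,0,0.07,0,0,0,0.11,0,0,0,0.12,0,0,0,0.12,0]'
python3 -m creep '[-0.12,0.228,0,0.073,-0.12,0.228,0,0.073,-0.12,0.228,0,0.073,-0.12,0.228,0,0.073,-0.12,0.228,0,0.073,-0.12,0.228,0,0.073,-0.12,0.228,0,0.073,-0.12,0.228,0,0.073,-0.12,0.228,0,0.073]'
python3 -m creep '[0,0,-0.04,0,0,0,-0.08,0,0,0,-0.12,0,0,0,-0.15,0,0,0,-0.15,0,0,0,-0.15,0,0,0,-0.15,0]'
python3 -c "
from h import *
tabs();state()"
```

```text
t: 26.5
ee_pos: [570.0, 127.4, 162.6]
orientation: [0.001, 3.141, 0.0]
ft_force: [0.4, -0.5, -0.1]
width: 49.5
grasp_force: 29.9
t: 26.92
ee_pos: [569.8, 127.3, 162.3]
orientation: [-0.001, -3.142, -0.0]
ft_force: [-0.2, 0.1, -0.5]
width: 79.7
grasp_force: 0.0
t: 27.33
ee_pos: [571.9, 127.8, 286.3]
orientation: [0.001, 3.134, 0.002]
ft_force: [0.3, -0.2, 0.1]
width: 87.9
grasp_force: 0.0
t: 28.08
ee_pos: [449.2, 354.8, 280.7]
orientation: [0.116, -3.138, 0.003]
ft_force: [0.1, -0.3, -0.5]
width: 87.9
grasp_force: 0.0
t: 28.67
ee_pos: [451.3, 354.9, 133.6]
orientation: [-0.111, 3.138, 0.001]
ft_force: [0.8, 0.4, 0.6]
width: 88.0
grasp_force: 0.0
px [237 210  24   6 115] mean [628.6 128.1 194.3] rect c [629.2 128.3] size [10.3 49.1] ang 0.5 pca 91.3
px [237 224  24   5 117] mean [599.7 127.5 195.2] rect c [599.8 128.1] size [49.4  9.1] ang 89.2 pca 89.4
px [237 238  24   5 116] mean [569.2 128.  196. ] rect c [569.1 128.6] size [49.7  9. ] ang 89.1 pca 89.2
px [238 278  24   6 117] mean [480.3 127.9 196.1] rect c [480.1 128.1] size [10.4 48.6] ang 0.6 pca 89.4
stand
px [151 311  15   5  52] mean [410.3 345.  137.9] rect c [410.6 343.9] size [ 9.1 29.3] ang 3.2 pca 87.5
t 28.72 tcp [451.6 355.5 134.4] psi 94.1 tilt [0.003 0.002] w 88.2 F [0.  0.2 0.5] gf 0.0 q [ 0.65  0.47  1.81 -0.    0.87 -1.  ]
```

```bash
python3 -m creep '[0,0,-0.015,0,-0.0005,0,-0.0285,0,-0.0005,0,-0.0285,0,-0.0005,0,-0.0285,0,-0.0005,0,-0.0285,0]'
python3 -m creep '[0,0,0,0,0,0,0,0,0,0,0,0,0,0,0,0,0,0,0,0,0,0,0,0,0,0,0,0]' 0.3
python3 -m creep '[0,0,0.01,0,0,0,0.025,0,0,0,0.045,0,0,0,0.07,0,0,0,0.1,0,0,0,0.13,0,0,0,0.16,0,0,0,0.19,0,0,0,0.203,0,0,0,0.203,0]'
python3 -m creep '[0.004,-0.01,0,0,0.012,-0.03,0,-0.02,0.024,-0.058,0,-0.04,0.036,-0.088,0,-0.06,0.047,-0.118,0,-0.073,0.058,-0.148,0,-0.073,0.068,-0.175,0,-0.073,0.077,-0.2,0,-0.073,0.084,-0.216,0,-0.073,0.09,-0.228,0,-0.073]'
python3 -m creep '[0,0,0,0,0,0,0,0,0,0,0,0,0,0,-0.015,0,0,0,-0.03,0,0,0,-0.045,0,0,0,-0.055,0,0,0,-0.055,0,0,0,-0.055,0,0,0,-0.055,0]'
```

```text
t: 29.13
ee_pos: [450.4, 356.0, 105.6]
orientation: [-0.113, 3.137, 0.002]
ft_force: [-0.6, -0.5, 0.4]
width: 87.7
grasp_force: 0.0
t: 29.72
ee_pos: [449.4, 355.4, 103.8]
orientation: [-0.113, 3.14, 0.0]
ft_force: [-0.8, -0.1, -0.2]
width: 50.0
grasp_force: 29.9
t: 30.55
ee_pos: [450.7, 356.3, 311.3]
orientation: [-0.113, 3.134, 0.006]
ft_force: [0.8, -0.5, -1.4]
width: 50.1
grasp_force: 29.9
t: 31.38
ee_pos: [538.6, 124.6, 304.7]
orientation: [-0.004, -3.138, 0.002]
ft_force: [0.1, 0.2, -2.9]
width: 49.9
grasp_force: 29.9
t: 32.22
ee_pos: [539.7, 127.9, 252.5]
orientation: [0.0, 3.141, 0.0]
ft_force: [0.7, 0.2, -0.5]
width: 50.1
grasp_force: 29.9
```

```bash
python3 -m creep '[0.0005,0,-0.008,0,0.0005,0,-0.016,0,0.0005,0,-0.024,0,0.0005,0,-0.032,0,0.0005,0,-0.04,0,0.0005,0,-0.05,0,0.0005,0,-0.05,0,0.0005,0,-0.05,0]'
python3 -m creep '[0,0,-0.007,0,0,0,-0.014,0,0,0,-0.021,0,0,0,-0.028,0,0,0,-0.035,0,0,0,-0.038,0,0,0,-0.038,0,0,0,-0.038,0]'
```

```text
t: 32.88
ee_pos: [539.5, 127.3, 200.9]
orientation: [-0.001, -3.14, 0.001]
ft_force: [0.4, -0.1, -0.8]
width: 49.9
grasp_force: 29.9
t: 33.55
ee_pos: [539.8, 127.4, 163.6]
orientation: [-0.001, -3.141, 0.0]
ft_force: [0.4, 0.2, -0.8]
width: 50.1
grasp_force: 29.9
```

Next card is at (410.7, 352.8): the shift from here is (-0.129, +0.2255).

```bash
python3 -m creep '[0,0,-0.001,0,0,0,-0.002,0,0,0,-0.0025,0,0,0,-0.0025,0]'
python3 -m creep '[0,0,0,0,0,0,0,0,0,0,0,0,0,0,0,0,0,0,0,0]' 1
python3 -m creep '[0,0,0.03,0,0,0,0.07,0,0,0,0.11,0,0,0,0.12,0,0,0,0.12,0]'
python3 -m creep '[-0.129,0.2255,0,0.073,-0.129,0.2255,0,0.073,-0.129,0.2255,0,0.073,-0.129,0.2255,0,0.073,-0.129,0.2255,0,0.073,-0.129,0.2255,0,0.073,-0.129,0.2255,0,0.073,-0.129,0.2255,0,0.073,-0.129,0.2255,0,0.073]'
python3 -m creep '[0,0,-0.04,0,0,0,-0.08,0,0,0,-0.12,0,0,0,-0.15,0,0,0,-0.15,0,0,0,-0.15,0,0,0,-0.15,0]'
python3 -c "
from h import *
tabs();state()"
```

```text
t: 33.88
ee_pos: [540.2, 127.4, 161.7]
orientation: [0.001, 3.141, 0.0]
ft_force: [-0.5, -0.2, 2.3]
width: 49.9
grasp_force: 29.9
t: 34.3
ee_pos: [539.8, 127.3, 161.3]
orientation: [-0.001, -3.142, 0.0]
ft_force: [-0.2, 0.4, 0.3]
width: 79.9
grasp_force: 0.0
t: 34.72
ee_pos: [541.9, 127.8, 285.0]
orientation: [0.001, 3.135, 0.002]
ft_force: [-0.2, -0.9, -0.4]
width: 87.8
grasp_force: 0.0
t: 35.47
ee_pos: [410.3, 352.3, 279.7]
orientation: [0.116, -3.138, 0.003]
ft_force: [0.5, -0.6, 0.2]
width: 87.9
grasp_force: 0.0
t: 36.05
ee_pos: [412.3, 352.5, 132.6]
orientation: [-0.111, 3.138, 0.001]
ft_force: [0.3, -0.1, 0.2]
width: 88.0
grasp_force: 0.0
px [237 210  24   6 115] mean [628.6 127.9 194.9] rect c [628.7 127.9] size [10.1 49. ] ang 2.5 pca 91.3
px [237 224  24   5 117] mean [599.6 127.5 195.4] rect c [599.8 128.3] size [49.9  9.2] ang 89.4 pca 89.3
px [237 238  24   5 115] mean [569.1 127.9 196. ] rect c [569.2 128.6] size [50.4  8.9] ang 88.9 pca 89.2
px [238 251  23   5  95] mean [539.9 126.8 196.7] rect c [540.9 127.7] size [48.4  8.7] ang 88.8 pca 89.7
px [238 279  24   5 116] mean [480.3 128.2 195.6] rect c [480.1 128.4] size [49.2  9.2] ang 88.8 pca 89.0
stand
t 36.1 tcp [412.5 353.1 133.2] psi 94.1 tilt [0.002 0.002] w 88.1 F [-0.1  1.   0.6] gf 0.0 q [ 0.69  0.43  1.88 -0.    0.83 -0.96]
```

```bash
python3 -m creep '[0,0,-0.015,0,-0.0005,0,-0.0275,0,-0.0005,0,-0.0275,0,-0.0005,0,-0.0275,0,-0.0005,0,-0.0275,0]'
python3 -m creep '[0,0,0,0,0,0,0,0,0,0,0,0,0,0,0,0,0,0,0,0,0,0,0,0,0,0,0,0]' 0.3
python3 -m creep '[0,0,0.01,0,0,0,0.025,0,0,0,0.045,0,0,0,0.07,0,0,0,0.1,0,0,0,0.13,0,0,0,0.16,0,0,0,0.19,0,0,0,0.203,0,0,0,0.203,0]'
python3 -m creep '[0.004,-0.01,0,0,0.013,-0.03,0,-0.02,0.026,-0.058,0,-0.04,0.039,-0.088,0,-0.06,0.052,-0.118,0,-0.073,0.064,-0.148,0,-0.073,0.075,-0.175,0,-0.073,0.085,-0.2,0,-0.073,0.093,-0.215,0,-0.073,0.0995,-0.225,0,-0.073]'
python3 -m creep '[0,0,0,0,0,0,0,0,0,0,0,0,0,0,-0.015,0,0,0,-0.03,0,0,0,-0.045,0,0,0,-0.055,0,0,0,-0.055,0,0,0,-0.055,0,0,0,-0.055,0]'
```

```text
t: 36.52
ee_pos: [411.3, 353.5, 105.5]
orientation: [-0.113, 3.137, 0.003]
ft_force: [0.1, -0.6, -0.1]
width: 87.6
grasp_force: 0.0
t: 37.1
ee_pos: [410.4, 353.0, 103.8]
orientation: [-0.113, 3.139, 0.0]
ft_force: [0.1, 0.6, 0.5]
width: 49.8
grasp_force: 29.9
t: 37.93
ee_pos: [411.6, 353.8, 311.0]
orientation: [-0.113, 3.134, 0.006]
ft_force: [-0.0, 0.7, -0.7]
width: 49.6
grasp_force: 29.9
t: 38.77
ee_pos: [509.1, 125.1, 304.8]
orientation: [-0.004, -3.138, 0.002]
ft_force: [0.7, 1.0, -1.5]
width: 49.9
grasp_force: 29.9
t: 39.6
ee_pos: [510.2, 128.4, 252.5]
orientation: [0.0, 3.141, 0.0]
ft_force: [0.7, 0.2, -1.5]
width: 50.1
grasp_force: 29.9
```

```bash
python3 -m creep '[0,-0.0005,-0.008,0,0,-0.0005,-0.016,0,0,-0.0005,-0.024,0,0,-0.0005,-0.032,0,0,-0.0005,-0.04,0,0,-0.0005,-0.05,0,0,-0.0005,-0.05,0,0,-0.0005,-0.05,0]'
python3 -m creep '[0,0,-0.007,0,0,0,-0.014,0,0,0,-0.021,0,0,0,-0.028,0,0,0,-0.035,0,0,0,-0.038,0,0,0,-0.038,0,0,0,-0.038,0]'
```

```text
t: 40.27
ee_pos: [509.7, 127.2, 201.0]
orientation: [-0.001, -3.141, 0.001]
ft_force: [0.8, -0.4, -2.0]
width: 50.1
grasp_force: 29.9
t: 40.93
ee_pos: [509.9, 127.3, 163.6]
orientation: [-0.001, -3.141, 0.0]
ft_force: [1.0, -0.5, -1.8]
width: 49.7
grasp_force: 29.9
```

```bash
python3 -m creep '[0,0,-0.001,0,0,0,-0.002,0,0,0,-0.0025,0,0,0,-0.0025,0]'
python3 -m creep '[0,0,0,0,0,0,0,0,0,0,0,0,0,0,0,0,0,0,0,0]' 1
python3 -m creep '[0,0,0.03,0,0,0,0.07,0,0,0,0.11,0,0,0,0.12,0,0,0,0.12,0]'
python3 -m creep '[-0.0544,-0.1292,0,-0.284,-0.0544,-0.1292,0,-0.284,-0.0544,-0.1292,0,-0.284,-0.0544,-0.1292,0,-0.284,-0.0544,-0.1292,0,-0.284,-0.0544,-0.1292,0,-0.284,-0.0544,-0.1292,0,-0.284]' 0.5
python3 -m creep '[0,0,-0.04,0,0,0,-0.08,0,0,0,-0.11,0,0,0,-0.11,0,0,0,-0.11,0,0,0,-0.11,0]'
python3 -c "
from h import *
p=tabs();state();cv2.imwrite('pics/f.png',cv2.resize(p[180:340,200:400,::-1],(750,600)));p,_=cams.get_image('side');cv2.imwrite('pics/g.png',p[:,:,::-1])"
```

```text
t: 41.27
ee_pos: [510.0, 127.4, 161.6]
orientation: [0.001, 3.141, 0.0]
ft_force: [0.8, -0.5, -0.2]
width: 50.4
grasp_force: 29.9
t: 41.68
ee_pos: [509.7, 127.4, 161.3]
orientation: [-0.001, -3.141, 0.0]
ft_force: [-1.1, 0.7, 0.6]
width: 80.2
grasp_force: 0.0
t: 42.1
ee_pos: [511.8, 127.8, 284.8]
orientation: [0.001, 3.135, 0.002]
ft_force: [0.6, -0.1, -0.4]
width: 87.8
grasp_force: 0.0
t: 42.68
ee_pos: [455.4, -1.3, 280.4]
orientation: [-0.446, -3.108, -0.0]
ft_force: [0.1, 0.1, -0.4]
width: 45.5
grasp_force: 0.0
t: 43.18
ee_pos: [456.6, -1.2, 172.3]
orientation: [0.444, 3.109, 0.0]
ft_force: [0.1, 0.4, 0.3]
width: 43.5
grasp_force: 0.0
px [237 210  23   6 115] mean [628.5 128.1 194.5] rect c [629.3 128.1] size [10.3 48.3] ang 0.2 pca 91.1
px [237 224  24   5 118] mean [599.6 127.3 195.1] rect c [599.7 128.2] size [49.8  9. ] ang 89.4 pca 89.1
px [237 238  24   5 116] mean [569.2 127.8 195.5] rect c [569.1 128.4] size [49.6  8.9] ang 88.9 pca 89.2
px [238 251  23   5  95] mean [540.1 126.6 196.1] rect c [540.9 127.9] size [48.6  8.7] ang 88.9 pca 90.1
px [238 265  24   5 114] mean [510.5 127.5 196.1] rect c [510.5 127.6] size [48.7  8.9] ang 89.0 pca 89.3
px [238 279  24   5 116] mean [480.3 128.2 195.8] rect c [480.3 128.1] size [48.6  9. ] ang 89.0 pca 89.2
stand
t 43.23 tcp [457.   -1.4 172.9] psi 73.7 tilt [ 0.003 -0.   ] w 43.7 F [ 0.3 -0.1  0.4] gf 0.0 q [-0.03  0.25  2.03  0.    0.86 -1.32]
```

View pics/g.png

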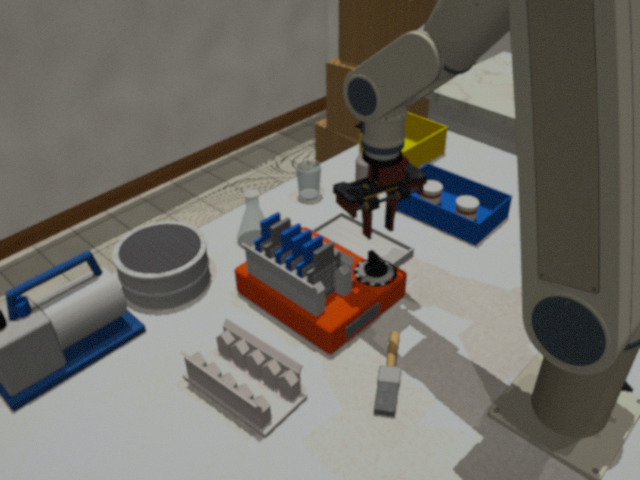

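The stand is empty, all six screens are seated at equal heights (about 195–196), and the gripper is over the knob at (375,262). Now gripping the knob.

```bash
python3 -m creep '[0,0,-0.03,0,-0.0005,-0.0005,-0.06,0,-0.0005,-0.0005,-0.082,0,-0.0005,-0.0005,-0.082,0,-0.0005,-0.0005,-0.082,0,-0.0005,-0.0005,-0.082,0]'
python3 -m creep '[0,0,0,0,0,0,0,0,0,0,0,0,0,0,0,0,0,0,0,0,0,0,0,0,0,0,0,0]' 0
python3 -c "
from h import *
state()"
```

```text
t: 43.78
ee_pos: [456.4, -2.3, 91.0]
orientation: [0.445, 3.107, 0.001]
ft_force: [-0.3, 0.1, -0.6]
width: 43.9
grasp_force: 0.0
t: 44.37
ee_pos: [455.7, -1.2, 89.9]
orientation: [0.447, 3.108, 0.003]
ft_force: [1.6, 10.0, 4.7]
width: 13.6
grasp_force: 30.0
t 44.37 tcp [455.7  -1.2  89.9] psi 73.6 tilt [0.002 0.002] w 13.6 F [ 1.6 10.   4.7] gf 30.0 q [-0.03  0.4   2.08  0.    0.66 -1.32]
```

```bash
python3 -m creep '[0,0.001,0,-0.05,0,0.001,0,-0.15,0,0.001,0,-0.25,0,0.001,0,-0.35,0,0.001,0,-0.45,0,0.001,0,-0.55,0,0.001,0,-0.65,0,0.001,0,-0.75,0,0.001,0,-0.85,0,0.001,0,-0.9]'
python3 -m creep '[0,0,0,-0.05,0,0,0,-0.15,0,0,0,-0.25,0,0,0,-0.35,0,0,0,-0.45,0,0,0,-0.55,0,0,0,-0.65,0,0,0,-0.75,0,0,0,-0.85,0,0,0,-0.9]'
python3 -m creep '[0,0,0,0,0,0,0,0,0,0,0,0]'
python3 -c "
from h import *
state()"
```

```text
t: 45.2
ee_pos: [456.7, -0.0, 89.9]
orientation: [1.761, 2.599, 0.006]
ft_force: [4.3, 12.5, 1.0]
width: 13.6
grasp_force: 30.0
t: 46.03
ee_pos: [458.1, -0.1, 89.9]
orientation: [2.716, 1.575, 0.01]
ft_force: [8.9, 10.0, -5.3]
width: 14.0
grasp_force: 30.0
t: 46.28
ee_pos: [458.2, -0.1, 90.0]
orientation: [2.713, 1.581, 0.01]
ft_force: [8.1, 11.4, -5.3]
width: 13.9
grasp_force: 30.0
t 46.28 tcp [ 4.582e+02 -1.000e-01  9.000e+01] psi -29.5 tilt [0.006 0.002] w 13.9 F [ 8.1 11.4 -5.3] gf 30.0 q [-0.03  0.4   2.08  0.    0.65  0.48]
```

```bash
python3 -m creep '[0,0,0,-0.012,0,0,0,-0.012,0,0,0,-0.012]'
python3 -m creep '[0,0,0,0,0,0,0,0,0,0,0,0,0,0,0,0]' 0.5
python3 -m creep '[0,0,0.04,0,0,0,0.08,0,0,0,0.12,0,0,0,0.16,0,0,0,0.2,0,0,0,0.2,0]'
python3 -m creep '[-0.02,-0.25,0,0,-0.02,-0.25,0,0,-0.02,-0.25,0,0,-0.02,-0.25,0,0,-0.02,-0.25,0,0,-0.02,-0.25,0,0,-0.02,-0.25,0,0,-0.02,-0.25,0,0]'
python3 - <<'E'
from h import *
p,W=cloud();z=W[...,2];c=np.arange(640)[None,:];r=np.arange(480)[:,None]
clusters(W,(z>105)&(z<122)&(c>285)&(c<335)&(r>260)&(r<315))
cv2.imwrite("pics/k2.png",np.hstack([cv2.resize(p[250:325,275:350,::-1],(390,390),interpolation=cv2.INTER_CUBIC),cv2.resize(p[100:320,220:520,::-1],(400,390))]))
E
```

```text
t: 46.53
ee_pos: [458.2, -0.1, 90.0]
orientation: [2.722, 1.565, 0.01]
ft_force: [8.5, 11.2, -5.1]
width: 13.9
grasp_force: 30.0
t: 46.87
ee_pos: [454.5, -1.5, 89.2]
orientation: [-2.722, -1.567, 0.001]
ft_force: [-0.3, 0.0, -0.9]
width: 36.9
grasp_force: 0.0
t: 47.37
ee_pos: [458.7, -1.6, 296.7]
orientation: [2.717, 1.564, 0.017]
ft_force: [1.4, -0.4, 0.4]
width: 44.1
grasp_force: 0.0
t: 48.03
ee_pos: [434.0, -253.1, 288.4]
orientation: [-2.725, -1.561, 0.001]
ft_force: [-0.1, 0.7, -0.1]
width: 44.0
grasp_force: 0.0
px [300 282  20  15 128] mean [455.7  -2.1 114. ] rect c [455.5  -1.8] size [47.9 13.8] ang 59.4 pca 58.8
```

View pics/k2.png

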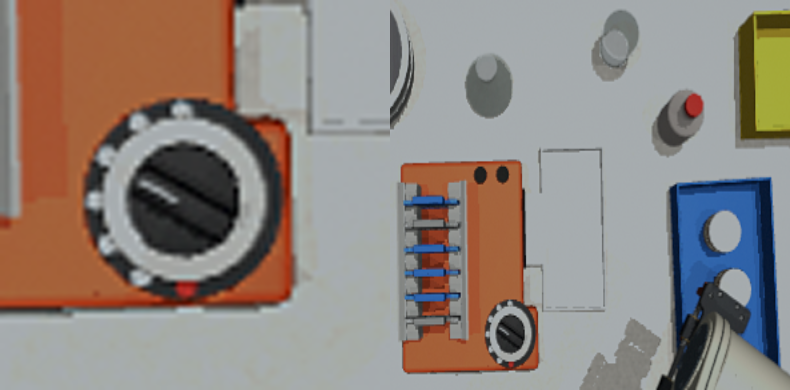

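The pointer line (157,190) is aimed at the fourth white dot (106,157). The bar angle measures 59°, against a target of 60°. The screens, flask, bottle and pots are all in place, so I'm handing in.

```bash
python3 -c "
from workcell import ticket
print(ticket.close_job())"
```

```text
the job is handed in; nothing more can be done
None
```

I handed the job in at about 48 s: both pots are in the tote, all four blue screens are seated in the rack, and the knob is at the fourth white dot to within about 1°. The grey screens, flask and bottle were not disturbed.

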